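Shelve the amber bottle in the cabinet door and latch the door

TASK

Put the amber bottle with the white cap upright into the pocket on the inside of the medicine cabinet's open door, let go of it, then push the door gently shut until its sprung latch snaps in and holds the door by itself. Do not slam the door or press hard on the cabinet, and leave the other things on the counter where they are.

Things in the scene. Friction and masses are not known exactly. Their poses are not given: they have to be found in the camera images.
- cabinet: Medicine cabinet, clear hard walls and roof, white frame, fixed: 160 deep (its x) x 200 wide (its y) x 215 high. Origin: centre of its underside. Its +x points from the open front to the back (away from the robot). The part includes the door and latch. A sprung rubber buffer inside pushes the door back with 1.5 to 4.5 N over its last 20 mm, and damps fast moves.
- door (a joint): Angle of the white door (rad): 0 = parallel to the cabinet's front, growing as its free edge swings out to the robot; starts at 1.25 to 1.55, end stop 1.75. Friction about 0.04 N m. It latches somewhere between +0.06 and -0.06 (the strike is adjustable, its place is not measured); the hard stop is about 2 mm past that at the free edge. Not latched, it springs back to 0.09 or more.
- latch (a joint): Travel of the door's bevelled brass bolt into its case (m): 0 = fully out, at the start and again once snapped in behind the strike; up to 0.008 while riding over. It meets the strike at a door angle of 0.06 to 0.20. Riding over takes a push that grows to 9 to 20 N at push_spot (friction varies), more nearer the hinge; then the resistance drops. More than 25 N harms the door.
- push_spot (a point): Good place to push the door: on its outer face, 170 mm from the hinge line, 30 mm from the free edge, 165 mm above the counter, 35 mm below the door's top edge. Axes are the door's: +x = through the door, square to it, the way it closes; +y = along the door to the hinge; z up. A blue 28 mm knob sticks out 24 mm from the face 90 mm below it.
- door_hinge (a point): Point on the door's upright hinge axis, 165 mm above the counter, at the panel's left edge seen from the robot, in the plane of its inner face, 94 mm ahead (-x) of the cabinet's origin and 100 mm aside (+y). Axes turn with the door as at push_spot. Panel 200 wide x 14 thick, from 8 to 200 mm above the counter, about 0.6 kg.
- pocket (a point): Centre of the floor (95 mm above the counter) of the clear, open-topped pocket on the door's inner face, 100 mm from the hinge line, 24 mm from the inner face. Inside 68 along the door (y) x 48 square to it (x), walls 4 thick, reaching 28 mm above its floor. Axes as at push_spot. The door's top edge is 105 mm above this floor.
- amber_bottle: Amber-orange bottle with white cap and paper label, upright, round: body 38 diameter, cap 37 diameter from 68 to 90 mm above its foot, total height 90, about 0.09 kg. Origin: centre of its foot.
- blue_bottle: Bystander: bottle of the same shape, all blue. Origin: centre of its foot.
- green_bottle: Bystander: bottle of the same shape, green with a black cap. Origin: centre of its foot.
- steel_bowl: Bystander: steel bowl, 120 diameter, 45 high. Origin: centre of its foot.
- tape_roll: Bystander: white roll of tape lying flat, 64 diameter, 24 high.
- dressing_box: Bystander: blue box, 70 x 110 x 50 high. Origin: centre of its underside.
- pen_torch: Bystander: steel pen torch lying down, 14 thick, 134 long (its x).
- pot: Bystander: white open pot, 70 diameter, 80 high. Origin: centre of its foot.
Not all that is in view belongs to the job. What is shaped like the amber_bottle but red is not meant.

How it is judged:
On the way:
1. the amber bottle stands upright in the door pocket, let go, with the door still open (x of amber_bottle in the frame of pocket between -0.012 and 0.012 m and y of amber_bottle in the frame of pocket between -0.022 and 0.022 m and z of amber_bottle in the frame of pocket below 0.006 m and angle between amber_bottle's own z axis and vertical below 0.2 rad and value of joint door above 0.5 rad and contact force between amber_bottle and the arm below 0.05 N and contact force between amber_bottle and the fingers below 0.05 N), for 0.2 s.
At the end, for the whole second after the job is handed in: The door is shut (below 0.06 rad) with the bolt sprung out again behind the strike (within 1.5 mm of fully out), so that it stays shut by itself, and the amber bottle stands at rest in the door pocket (on its floor within 6 mm, tilted less than 0.2 rad) (x of amber_bottle in the frame of pocket between -0.012 and 0.012 m and y of amber_bottle in the frame of pocket between -0.022 and 0.022 m and z of amber_bottle in the frame of pocket below 0.006 m and angle between amber_bottle's own z axis and vertical below 0.2 rad and value of joint door below 0.06 rad and value of joint latch below 0.0015 m and linear speed of amber_bottle below 0.02 m/s); the robot touches nothing.
It fails at once if the robot presses on the cabinet, door included, with more than 28 N (contact force between cabinet and the arm above 28 N or contact force between cabinet and the fingers above 28 N).
It fails at once if the door is slammed: it swings in faster than 1.5 rad/s (about 0.3 m/s at the free edge) just before it meets the strike (value of joint door between 0.1 and 0.3 rad and velocity of joint door below -1.5 rad/s).
It fails at once if another thing on the counter is moved by more than 30 mm or tipped over (distance of any of blue_bottle, green_bottle, steel_bowl, tape_roll, dressing_box, pen_torch, pot from where it was at the start of the episode above 0.03 m or angle between any of blue_bottle, green_bottle, steel_bowl, tape_roll, dressing_box, pot's own z axis and vertical above 0.6 rad).
It also fails if it takes over 72 s, if anything falls off the work surface, if the arm or the gripper's body presses on something with over 40 N, if the wrist force passes 120 N, or if a joint passes its speed limit or range.

ROBOT

A 7-joint arm with a two-finger parallel gripper is mounted at the origin on the work surface. World frame = base frame: x ahead of the robot, y to its left, z up, the work surface at z = 0. Lengths are in m, angles in rad, forces in N, time in s.
With the tool pointing down it reaches from about 0.35 to 0.9 m from the base axis. Payload 19.9 kg.
Tool frame: the origin (TCP) lies between the finger pads; the fingertips stand 19 mm ahead of it and the grasp point (between the pads) is the TCP; z points along the fingers, y is the line along which they close (so a half turn about z gives the same grasp; the last joint's range is limited). The gripper opens to 94 mm and grips with 3 to 60 N. Pads are 16 mm wide; open, the fingers measure 119 mm over their backs; the gripper's body (75 mm by 177 mm) begins 78 mm behind the grasp point.
Start: joints at [1.222, 0.417, -0.01, 1.614, 0.005, 1.111, -0.053], TCP at [0.189, -0.596, 0.224] pointing down, gripper open.
Joint ranges: [-2.81, 2.81], [-0.39, 2.02], [-1.27, 1.25], [0.06, 2.57], [-1.19, 4.33], [0.19, 2], [-2.82, 2.82]. Speed limits (rad/s): [1.89, 1.89, 2.39, 2.39, 3.01, 3.01, 3.01].

INTERFACE

Orientations are given as a 3x3 rotation matrix whose columns are the frame's x, y, z axes.
In Python, from rig import robot gives the robot as it stands. Calls block until the motion is done:
- robot.move_ptp(position, orientation): joint-space move of the TCP to a pose.
- robot.move_linear(position, velocity=0.15, frame=None, threshold=None): straight line of the TCP; frame=None keeps the orientation; velocity is the mean speed in m/s. With threshold (N) it stops when the force on the tool has changed by that much, and returns True; else False.
- robot.goto_joints(angles): joint-space move.
- robot.gripper_to(opening): finger opening in m; the grip force is fixed at half the most; returns when the fingers have stopped.
- robot.pause(seconds).
- robot.ik(position, orientation): joint angles nearest the present ones, or None.
- robot.get_state(): the state.
- robot.grab_frame(name): name is "side" or "top" or "wrist"; returns the picture (384x512x3 uint8, red, green, blue); there is no depth.
- robot.camera_info(name): a dict with "fx", "fy", "cx", "cy" (pixels), "rvec" (rotation vector, rad) and "tvec" (3), from world to camera coordinates, as OpenCV has them. Camera axes: x right, y down, z forward; pixel columns grow to the right and rows downward; lengths in m; the calibration is good to about 2 mm. A picture is of the moment at which its call begins: read the wrist's pose just before it. camera_info takes no time and is no camera call; for the wrist camera it gives the pose at the moment of the call.
A pose or a line that the arm cannot do raises robot.PlanningError and nothing moves.
- robot.sign_off(): hands the job in; it is judged then, once.
The state is a dict: "time": time; "qpos": joint angles; "joint_vel": joint speeds; "effort": joint torques, N m; "ee_pos": TCP position; "tool_rot": TCP orientation; "force": force on the tool from outside, world axes, zero at the start; "moment": the same for the moment, N m; "opening": finger opening in m; "grasp_force": force on a finger pad.
Only numpy, scipy, OpenCV 4.12 (cv2) and the standard library are available. Lean on these libraries where they do the work, as an engineer would, in place of code of your own. Each camera call takes 0.05 s, during which the arm holds its last target. There are 200 camera calls.

## Working session

There is one attempt and no reset: what is moved stays moved. The work goes in short steps, each a Python script; the robot and the scene stay as the last script left them, time stands still between calls to the robot, and variables do not carry over. Pictures are saved under pics/ and viewed, at most 10 in all, crops included, and the job is handed in when it is done.

```bash
ls; mkdir -p pics; python3 - <<'E'
from rig import robot
import cv2,numpy as np
ims=[]
for n in("side","top"):
    im=robot.grab_frame(n); cv2.imwrite(f"pics/{n}0.png",im[:,:,::-1]); ims.append(im)
    c=robot.camera_info(n); print(n,{k:np.round(v,3).tolist() for k,v in c.items()})
    R=cv2.Rodrigues(np.array(c['rvec'],float))[0]; print("pos",-R.T@np.array(c['tvec']).ravel())
print(robot.get_state())
E
```

```text
pics
side {'fx': 378.452, 'fy': 378.452, 'cx': 255.888, 'cy': 185.635, 'rvec': [2.405, -0.257, 0.086], 'tvec': [-0.518, 0.186, 1.121]}
pos [ 0.38841163 -0.70073377  0.95749838]
top {'fx': 498.348, 'fy': 498.348, 'cx': 264.472, 'cy': 194.385, 'rvec': [2.147, -2.103, 0.208], 'tvec': [-0.031, 0.561, 1.437]}
pos [ 0.2810944  -0.01267286  1.5170945 ]
{'time': 0.1, 'qpos': array([ 1.22151038,  0.41787148, -0.01030823,  1.61408872,  0.00468362,
        1.1106991 , -0.05301437]), 'joint_vel': array([-0.001673  , -0.00152008, -0.00145812, -0.0016683 ,  0.00120447,
       -0.00146667,  0.00060002]), 'effort': array([ 2.14100830e-03, -8.52586770e+01,  6.39920868e-01, -4.26699972e+01,
       -4.89726069e-02,  1.63680932e-02,  1.62692754e-04]), 'ee_pos': array([ 0.18924956, -0.59533815,  0.22392514]), 'tool_rot': array([[ 9.53009363e-01,  3.02940607e-01, -3.78542388e-04],
       [ 3.02940836e-01, -9.53008870e-01,  9.71504776e-04],
       [-6.64460069e-05, -1.04052909e-03, -9.99999456e-01]]), 'force': array([ 0.55989488, -0.39303827, -0.42121517]), 'moment': array([ 0.01143574, -0.01093233, -0.02252972]), 'grasp_force': 0.0, 'opening': 0.0938704336300339}
```

View pics/side0.png

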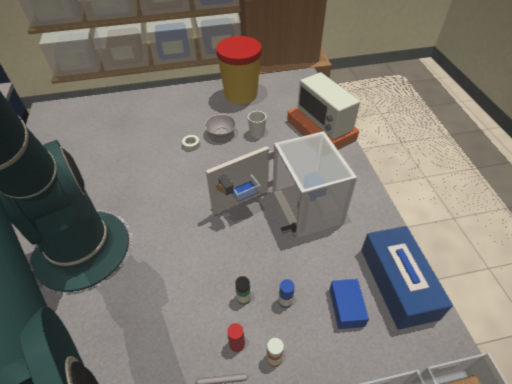

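View pics/top0.png

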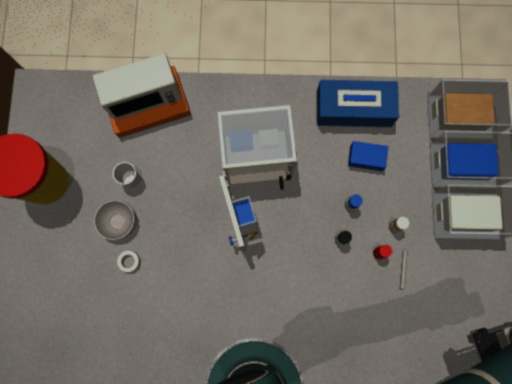

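Candidates for the bottle, by top-view pixels: white cap (401,223), red (383,252), blue (355,202), black cap on green (344,237). The white-capped one fits the description. It is at side (275,350). I'll confirm it in a crop and enlarge the door.

```bash
cat > h.py <<'E'
import numpy as np,cv2
from rig import robot
def cam(n):
    c=robot.camera_info(n); K=np.array([[c['fx'],0,c['cx']],[0,c['fy'],c['cy']],[0,0,1.]])
    return K,cv2.Rodrigues(np.array(c['rvec'],float))[0],np.array(c['tvec'],float).ravel()
def onplane(cm,uv,z):
    K,R,t=cm; d=R.T@np.linalg.inv(K)@np.array([uv[0],uv[1],1.]); o=-R.T@t
    return o+d*(z-o[2])/d[2]
def tri(c1,u1,c2,u2):
    P=[c[0]@np.c_[c[1],c[2]] for c in(c1,c2)]
    X=cv2.triangulatePoints(P[0],P[1],np.array(u1,float).reshape(2,1),np.array(u2,float).reshape(2,1)).ravel()
    return X[:3]/X[3]
def proj(cm,p):
    q=cm[0]@(cm[1]@np.array(p)+cm[2]); return q[:2]/q[2]
E
python3 - <<'E'
import cv2,numpy as np
s=cv2.imread("pics/side0.png");t=cv2.imread("pics/top0.png")
f=lambda i,x,y,w,h,k:cv2.resize(i[y:y+h,x:x+w],(w*k,h*k),interpolation=cv2.INTER_CUBIC)
a=f(t,200,90,100,75*2,4); b=f(s,195,125,100,75,4); c=f(s,220,310,100,75,4)
cv2.imwrite("pics/crop1.png",np.hstack([a,np.vstack([b,c])]))
E
```

```text
(no output)
```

View pics/crop1.png

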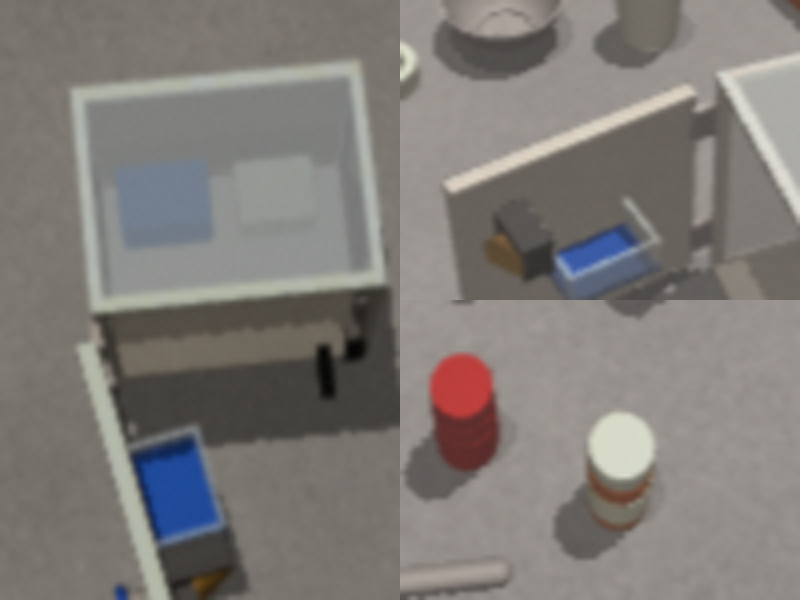

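The crop confirms it: side (275,350) has a white cap on an amber body with a label, and the red one at (236,337) is the decoy. The door's inner face looks toward -y, with the pocket (blue floor) at top (244,213). Next I'll measure.

```bash
python3 - <<'E'
from h import *
t=cv2.imread("pics/top0.png"); s=cv2.imread("pics/side0.png"); T=cam("top");S=cam("side")
def blobs(im,mask,roi):
    x,y,w,h=roi; m=np.zeros(mask.shape,np.uint8); m[y:y+h,x:x+w]=mask[y:y+h,x:x+w]*255
    n,l,st,c=cv2.connectedComponentsWithStats(m)
    return [(st[i],c[i],(l==i).astype(np.uint8)) for i in np.argsort(-st[1:,4])[:1]+1]
b=t.min(2)
st,c,_=blobs(t,b>165,(385,208,32,30))[0]; print("cap top",st,c,onplane(T,c,.09))
st,c2,_=blobs(s,s.min(2)>165,(260,335,32,21))[0]; print("cap side",st,c2,onplane(S,c2,.09))
st,c,m=blobs(t,b>160,(215,174,32,85))[0]; r=cv2.minAreaRect(cv2.findContours(m,0,1)[0][0]); print("door",st,r)
for p in cv2.boxPoints(r): print(p,onplane(T,p,.2))
st,c,m=blobs(t,(t[:,:,0]>120)&(t[:,:,2]<60),(230,190,30,45))[0]; print("pocket floor",st,c,onplane(T,c,.095))
for p in cv2.boxPoints(cv2.minAreaRect(cv2.findContours(m,0,1)[0][0])): print(p,onplane(T,p,.095))
st,c,m=blobs(t,b>140,(210,95,95,80))[0]; h=cv2.convexHull(np.vstack(cv2.findContours(m,0,1)[0])); q=cv2.approxPolyDP(h,6,True)[:,0]
for p in q: print("roof",p,onplane(T,p,.215))
E
```

```text
cap top [398 219   9   8  55] [402.07272727 222.47272727] [ 0.48019738 -0.41839737  0.09      ]
cap side [267 338  17  16 211] [275.01421801 345.29383886] [ 0.48381775 -0.42147436  0.09      ]
door [220 177  22  68 208] ((230.86477661132812, 210.39358520507812), (70.19999694824219, 3.03999924659729), 73.73979187011719)
[219.57758 177.12318] [0.57835224 0.10390697 0.2       ]
[222.49597 176.27199] [0.58088311 0.09609804 0.2       ]
[242.15198 243.66399] [0.39967949 0.03778686 0.2       ]
[239.23358 244.51518] [0.39727883 0.04542159 0.2       ]
pocket floor [235 202  19  23 268] [244.18656716 212.98134328] [0.49764017 0.03842427 0.095     ]
[234.51378 206.04588] [0.51731979 0.0669277  0.095     ]
[248.45872 201.86241] [0.53044419 0.02694464 0.095     ]
[253.85323 219.84407] [0.47826859 0.01008466 0.095     ]
[239.90828 224.02754] [0.46532752 0.04982905 0.095     ]
roof [289 106] [ 0.77979509 -0.08115831  0.215     ]
roof [295 160] [ 0.62664871 -0.09893747  0.215     ]
roof [223 167] [0.60302567 0.09441159 0.215     ]
roof [218 112] [0.75799927 0.11360136 0.215     ]
```

```bash
cat >> h.py <<'E'
D=np.array([-.953,-.303,0]); D/=np.linalg.norm(D)     # along door, hinge -> free edge
N=np.array([-D[1],D[0],0]); N=N if N[1]<0 else -N      # inner-face normal
HINGE=np.array([.585,.093,0]); POCK=np.array([.4972,.0392,.095])
def down(y):
    y=np.array(y,float); y/=np.linalg.norm(y); z=np.array([0,0,-1.]); return np.c_[np.cross(y,z),y,z]
E
python3 - <<'E'
from h import *
for s in(1,-1):
    for p in([.482,-.42,.22],[POCK[0],POCK[1],.17]):
        q=robot.ik(p,down(s*D)); print(s,p,None if q is None else np.round(q,2))
E
```

```text
1 [0.482, -0.42, 0.22] [ 0.55  0.45  0.16  1.58 -0.08  1.11 -2.11]
1 [np.float64(0.4972), np.float64(0.0392), 0.17] [-1.01  0.45  1.09  2.   -0.48  0.98 -2.51]
-1 [0.482, -0.42, 0.22] [ 0.97  0.48 -0.41  1.57  0.2   1.14  0.82]
-1 [np.float64(0.4972), np.float64(0.0392), 0.17] [ 0.55  0.36 -0.82  1.96  0.32  0.96 -0.12]
```

```bash
python3 - <<'E'
from h import *
robot.gripper_to(.07)
robot.move_ptp([.482,-.42,.24],down(-D)); 
W=cam("wrist"); im=robot.grab_frame("wrist")[:,:,::-1]; cv2.imwrite("pics/w1.png",im)
print(robot.get_state()['ee_pos'],robot.get_state()['time'],"campos",-W[1].T@W[2],"exp cap px",proj(W,[.482,-.42,.09]))
m=(im.min(2)>150).astype(np.uint8)
n,l,st,c=cv2.connectedComponentsWithStats(m)
for i in range(1,n):
    if st[i,4]>200: print(st[i],c[i],onplane(W,c[i],.09))
E
```

```text
[ 0.48088518 -0.42122998  0.23984691] 2.0167 campos [ 0.45823311 -0.34669306  0.40039244] exp cap px [258.44411991 184.02036026]
[    0     0   512   291 91697] [256.91295244 122.70441781] [ 0.45967397 -0.35456137  0.09      ]
[306 264  19  27 292] [313.82876712 278.58561644] [ 0.58716168 -0.51784647  0.09      ]
[163 321  40  46 644] [182.11645963 341.32919255] [ 0.44862094 -0.66428589  0.09      ]
[ 195  321   84   35 2511] [235.89605735 337.89167662] [ 0.51766523 -0.63656589  0.09      ]
```

View pics/w1.png

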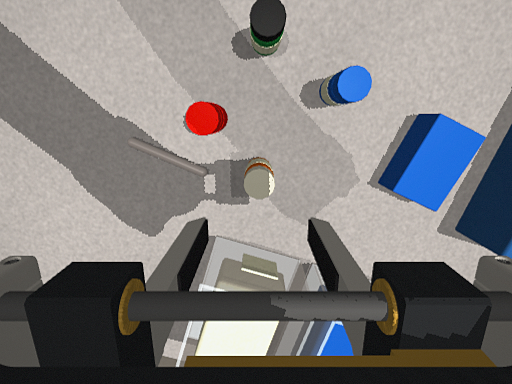

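The wrist view shows the white cap centred at about (259,181), within 3 px of prediction. I'll grasp there.

```bash
python3 - <<'E'
from h import *
p=onplane(cam("wrist"),(259.3,181.5),.09); print(p)
robot.move_linear([p[0],p[1],.12]); robot.move_linear([p[0],p[1],.072],.08)
robot.gripper_to(.03); s=robot.get_state(); print(s['opening'],s['grasp_force'],s['ee_pos'])
robot.move_linear([p[0],p[1],.25])
robot.move_ptp([POCK[0]+.0*N[0],POCK[1],.25],down(-D)); robot.pause(.3)
s=robot.get_state(); print(s['time'],s['opening'],s['grasp_force'],s['ee_pos'],s['force'])
W=cam("wrist"); im=robot.grab_frame("wrist")[:,:,::-1]; cv2.imwrite("pics/w2.png",im)
print("pocket floor px",proj(W,POCK),"door top edge px",proj(W,HINGE+[0,0,.2]),proj(W,HINGE+.2*D+[0,0,.2]))
cv2.imwrite("pics/s2.png",robot.grab_frame("side")[:,:,::-1])
E
```

```text
[ 0.4819642  -0.41692543  0.09      ]
0.0369398154454447 29.957680102670565 [ 0.48194383 -0.41700073  0.07207669]
7.6417 0.037341712297319626 29.95245086378418 [0.49730611 0.03886435 0.2499634 ] [-0.20322359  0.20760198 -0.52099131]
pocket floor px [257.22838679 183.36047902] door top edge px [383.85668137 184.56509721] [130.09226485 184.88821794]
```

View pics/w2.png

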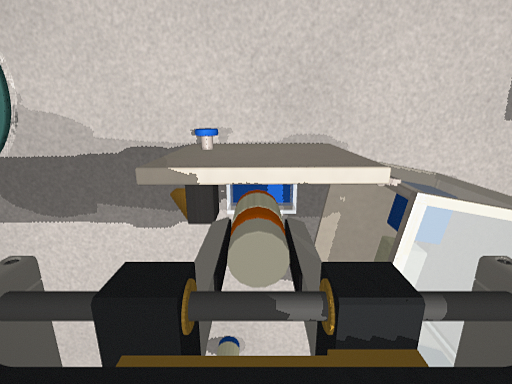

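The wrist view shows the door's inner top edge at row ~184 over columns 136–390 and the pocket centred at column ~262. The real door sits about 4.5 mm nearer the hinge than predicted, and the perpendicular fit is good. I'll shift and lower.

```bash
sed -i 's/^HINGE=.*/HINGE=np.array([.585,.093,0])-.0045*D; POCK=np.array([.4972,.0392,.095])-.0045*D/' h.py; python3 - <<'E'
from h import *
x,y=POCK[:2]
robot.move_linear([x,y,.25],.05)
for z,v in((.205,.1),(.172,.05),(.163,.02)):
    hit=robot.move_linear([x,y,z],v,threshold=5); s=robot.get_state(); print(z,hit,s['ee_pos'],s['force'],s['time'])
    if hit: break
cv2.imwrite("pics/s3.png",cv2.resize(robot.grab_frame("side")[110:230,180:300,::-1],(600,600),interpolation=cv2.INTER_CUBIC))
E
```

```text
0.205 False [0.50165942 0.04067698 0.20530307] [ 0.78785295  0.4680805  -1.02179281] 8.5917
0.172 False [0.50161979 0.04063797 0.17214974] [-0.09324184 -0.31803586 -1.24826863] 9.4
0.163 True [0.50157578 0.04039909 0.16670601] [-1.76889843 -0.58790406  5.76591589] 9.75
```

View pics/s3.png

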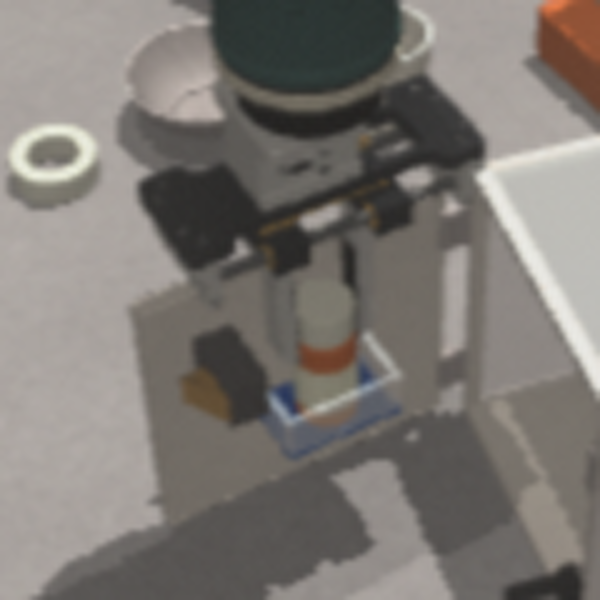

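The bottle stands inside the pocket (floor contact at TCP z=0.167), and the brass bolt case is clear of the fingers. I'll release it and check IK for the push arc.

```bash
cat >> h.py <<'E'
PHI0=np.radians(-83.1)
def push(th,r,z=.175,a=.17):
    f=PHI0-th; d=np.array([np.cos(f),np.sin(f),0]); n=np.array([-d[1],d[0],0])
    p=HINGE+a*d-n*(.014+r); p[2]=z; return p,down(-d),n
E
python3 - <<'E'
from h import *
robot.gripper_to(.054); robot.pause(.5)
p=robot.get_state()['ee_pos']; robot.move_linear([p[0],p[1],.19],.04); robot.move_linear([p[0],p[1],.29],.15)
s=robot.get_state(); print(s['time'],s['force'],s['opening'])
W=cam("wrist"); cv2.imwrite("pics/w4.png",robot.grab_frame("wrist")[:,:,::-1])
for th in np.linspace(1.38,-.1,7):
    P,R,n=push(th,.01); q=robot.ik(P,R); print(round(th,2),P.round(3),None if q is None else np.round(q,2))
E
```

```text
12.3417 [ 0.15380546 -0.2820377  -0.9421658 ] 0.05404776125454137
1.38 [0.42  0.065 0.175] [ 0.49  0.18 -0.78  2.12  0.16  0.9  -0.07]
1.13 [0.432 0.025 0.175] [ 0.58  0.2  -0.77  2.1   0.18  0.91  0.26]
0.89 [ 0.454 -0.011  0.175] [ 0.64  0.24 -0.77  2.05  0.21  0.92  0.56]
0.64 [ 0.484 -0.041  0.175] [ 0.68  0.31 -0.77  1.98  0.27  0.95  0.83]
0.39 [ 0.52  -0.063  0.175] [ 0.71  0.4  -0.79  1.89  0.33  0.99  1.07]
0.15 [ 0.561 -0.075  0.175] [ 0.71  0.49 -0.82  1.79  0.41  1.04  1.28]
-0.1 [ 0.603 -0.077  0.175] [ 0.7   0.58 -0.86  1.68  0.48  1.1   1.49]
```

View pics/w4.png

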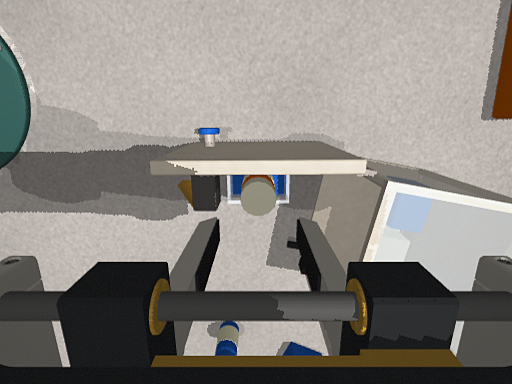

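The bottle stands upright and centred in the pocket at (259,195). Now the push arc from the outer side.

```bash
python3 - <<'E'
from h import *
robot.gripper_to(0)
P,R,n=push(1.38,.05,z=.29); robot.move_linear(P,.2)
robot.move_linear(push(1.38,.05)[0],.15)
f0=robot.get_state()['force']
for th in np.arange(1.3,.29,-.1):
    P,R,n=push(th,.009)
    if robot.move_linear(P,.08,frame=R,threshold=8): print("hit",th); break
s=robot.get_state(); print(th,s['time'],(s['force']-f0).round(2),s['ee_pos'],P)
cv2.imwrite("pics/t5.png",robot.grab_frame("top")[:,:,::-1]); cv2.imwrite("pics/s5.png",robot.grab_frame("side")[:,:,::-1])
a=cv2.imread("pics/t5.png")[90:240,200:300]; b=cv2.imread("pics/s5.png")[115:265,200:300]
cv2.imwrite("pics/c5.png",cv2.resize(np.hstack([a,b]),None,fx=4,fy=4,interpolation=cv2.INTER_CUBIC))
E
```

```text
0.29999999999999916 19.4417 [-0.11 -1.29 -0.18] [ 0.53576391 -0.06839072  0.17487161] [ 0.53629481 -0.06879494  0.175     ]
```

View pics/c5.png

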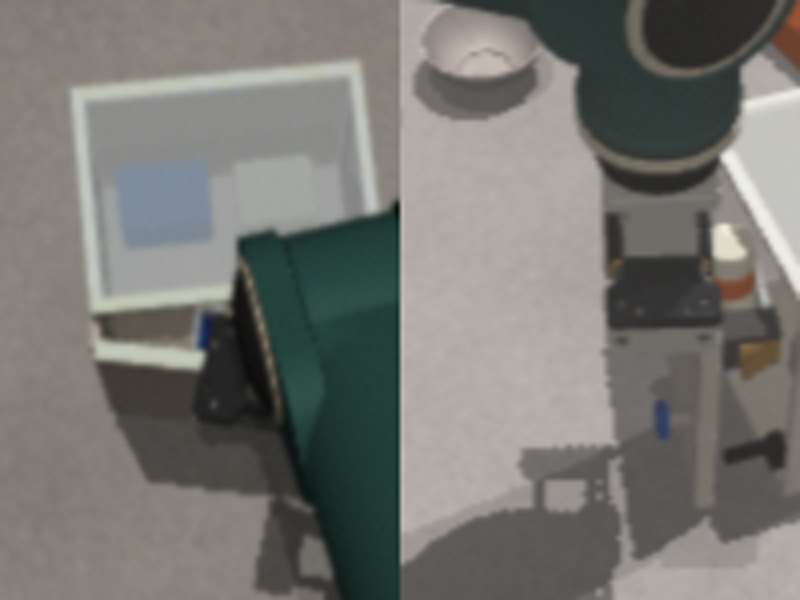

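The door is nearly shut, and the bottle is upright and clear of the cabinet. Now the fine push with force monitoring.

```bash
python3 - <<'E'
from h import *
f0=np.mean([robot.get_state()['force']],0); log=[]; peak=0; done=False
th=.30
while th>-.13 and not done:
    th-=.012 if th>.21 else .006
    P,R,n=push(th,.009); robot.move_linear(P,.02,frame=R)
    s=robot.get_state(); f=-(s['force']-f0)@n; log.append((round(th,3),round(float(f),1))); peak=max(peak,f)
    if f>23: print("too high"); break
    if peak>8 and f<.6*peak and f<peak-4: done=True
print(done,peak,s['time'],log)
E
```

```text
True 10.519894464198101 29.5417 [(0.288, -0.4), (0.276, 0.1), (0.264, -0.8), (0.252, -0.1), (0.24, -1.2), (0.228, -1.1), (0.216, -0.0), (0.204, -0.9), (0.198, -0.7), (0.192, -0.0), (0.186, -0.7), (0.18, -0.3), (0.174, -0.5), (0.168, -0.6), (0.162, 0.0), (0.156, -0.8), (0.15, -1.0), (0.144, -0.9), (0.138, -0.9), (0.132, -0.7), (0.126, 0.3), (0.12, 1.9), (0.114, 5.3), (0.108, 6.5), (0.102, 5.9), (0.096, 6.5), (0.09, 7.0), (0.084, 6.9), (0.078, 7.8), (0.072, 8.0), (0.066, 8.0), (0.06, 9.1), (0.054, 8.6), (0.048, 8.9), (0.042, 9.4), (0.036, 9.0), (0.03, 9.9), (0.024, 10.5), (0.018, 7.3), (0.012, 4.8)]
```

Force peaked at 10.5 N and dropped to 4.8 N, so it is probably past the strike. I'll nudge it to the stop, gently, then back off and look.

```bash
python3 - <<'E'
from h import *
f0=np.array([.0,-.5,-.6]); th=.012; log=[]; mn=9
while th>-.03:
    th-=.003; P,R,n=push(th,.009); robot.move_linear(P,.02,frame=R)
    s=robot.get_state(); f=-(s['force']-f0)@n; log.append((round(th,3),round(float(f),1))); mn=min(mn,f)
    if f>mn+6: break
print(log)
robot.move_linear(push(th,.03)[0],.02); robot.move_linear(push(th,.12)[0],.15)
P=push(th,.12,z=.35)[0]; robot.move_linear(P,.2); q=robot.get_state()['qpos']; q[0]+=.9; robot.goto_joints(q); robot.pause(.3)
s=robot.get_state(); print(s['time'],s['force'],s['ee_pos'])
a=robot.grab_frame("top")[90:240,200:300,::-1]; b=robot.grab_frame("side")[115:265,230:370,::-1]
cv2.imwrite("pics/c6.png",cv2.resize(np.hstack([a,b]),None,fx=3.3,fy=3.3,interpolation=cv2.INTER_CUBIC))
E
```

```text
[(0.009, 5.8), (0.006, 5.1), (0.003, 4.6), (0.0, 2.5), (-0.003, 1.7), (-0.006, -0.6), (-0.009, 2.5), (-0.012, 3.5), (-0.015, 4.8), (-0.018, 5.3), (-0.021, 8.6)]
37.1333 [ 0.10039435 -0.39312294  0.22411637] [ 0.22629449 -0.43363623  0.34905564]
```

View pics/c6.png

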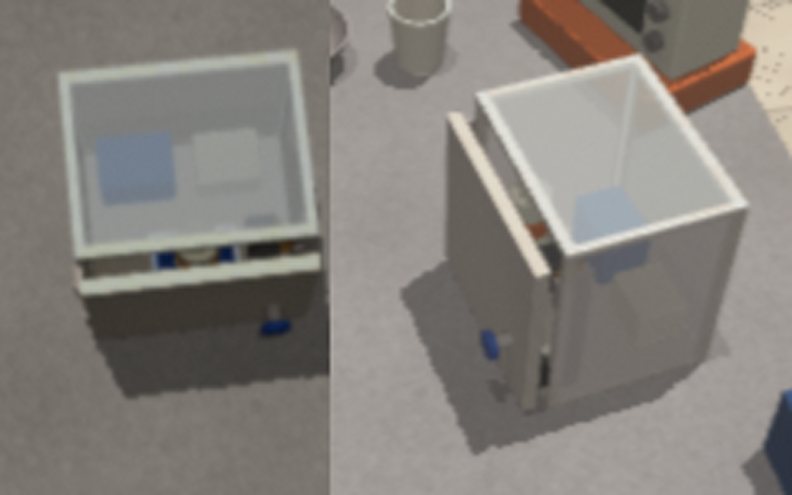

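The top crop shows the door parallel to the cabinet front: the gap is about 28 px at the hinge and 25 px at the free edge, so about -0.01 rad. If it hadn't latched, it would have sprung back to at least 0.09. The bottle stands inside. I'm handing in.

```bash
python3 -c "
from rig import robot
print(robot.sign_off())"
```

```text
the job is handed in; nothing more can be done
None
```

The amber bottle stands upright in the door pocket and the door is shut, held by its latch as far as the force drop and pictures show; I handed the job in after about 37 s, and no verdict came back.

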